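# Open the battery door of a panel-mounted module

### The job

On the mounting plate, open the battery module: press down its release tab so that the spring-loaded lid springs up, then push the lid all the way back until it rests against its stop and move the hand away. Only touch and push, without forcing the lid: pick nothing up, do not press the power supply's button, and leave the loose things on the plate where they are.

Things in the scene. Friction and masses are not known exactly. Their poses are not given: they have to be found in the camera images.
- release_tab (a joint): dark grey release tab at the front of the battery module: a paddle on a level pivot, with an upright hook that holds the lid's front edge. rad: 0 at rest, grows as the paddle is pressed down; the hook frees the lid at about 0.2; stop at 0.32. Sprung: on the ridge 3 N starts it, 4.5 N frees the lid, 5.5 N reaches the stop; it springs back when let go
- tab_ridge (a point): top middle of the raised ridge across the paddle, the place to press: ridge 36 mm long along y and 8 mm wide, paddle 40 x 40 mm ending 9 mm in front of it. It lies 114 mm in front (-x) of the hinge line and 10 mm lower. 6 mm down frees the lid, 9.5 mm is the stop. The hook stands 30 mm behind it towards the lid, its top 18 mm higher
- battery_lid (a joint): grey flat lid on top of the module, 75 mm from hinge to front edge, 78 mm wide, 5 mm thick, 50 g. rad: 0 shut and level, grows as it opens up and back. Once freed, a spring arm lifts it softly to about 1.05 (in about half a second), no farther; the hinge is slightly stiff (under 1 N at the edge): the lid does not fall open by itself. Hard stop at 1.85 (16 degrees past upright)
- lid_hinge (a point): middle of the lid's hinge line on the battery module (fixed), at mid-thickness of the lid, 66.5 mm above the bench. Own axes are those of the module: x from the module's front (tab) to the hinge side, y along the hinge line, z up
- lid_edge (a point): middle of the lid's free front edge, at mid-thickness; moves with the lid on a 75 mm radius about the hinge line. The module's case below is 86 mm wide and its top lies 2.5 mm under the hinge line; a thin steel lifter arm, 30 mm long, stays raised at 1.05 rad near the hinge, 30 mm to the module's -y side of the middle
- test_button_top (a point): top of the round push button, 20 mm across, on the front step of the power supply, an aluminium-topped module 80 mm wide with dark vent slots, 65 mm high, on the same rail
- test_button (a joint): travel of that button, m: 0 out, 0.005 fully in; must not be pressed
- terminal_row: fixed row of grey terminal blocks on the same rail, 103 mm along the rail, 75 mm deep, 55 mm high; origin at its underside's centre, 4 mm above the bench. Battery module, power supply and terminal row stand side by side about 145 mm apart in any order, all turned like the plate
- panel: fixed white mounting plate on the bench, 400 mm (x) by 620 mm (y), 4 mm thick, rail along its y axis in the middle, two slotted grey wiring ducts 44 mm wide reaching 52 mm above the bench along y, centred 165 mm either side of the rail; origin at its underside's centre
- ferrule_pot: loose small round jar, 36 mm across and 45 mm high, standing on the plate in front of the gap between two modules; origin at its underside's centre
- spare_relay: loose clear relay block, 24 x 28 mm and 40 mm high, standing on the plate in front of the gap between two other modules; origin at its underside's centre
- screwdriver: loose screwdriver, 190 mm long, black handle, lying on the plate behind the modules; origin at its underside, at about mid-length, axis x along it

How it is judged:
On the way, in this order (a step that is already met when the one before it is completed fails the run):
1. the release tab is pressed down (value of joint release_tab above 0.12 rad).
2. the freed lid has sprung up (value of joint battery_lid above 0.5 rad), for 0.1 s.
3. the lid is pushed fully back (value of joint battery_lid above 1.72 rad), for 0.1 s.
At the end, for the whole second after the job is handed in: the lid stands at rest fully back (joint above 1.70 rad of 1.85), the tab is let go (below 0.06 rad), and the loose jar, relay and screwdriver are within 15 mm of where they were (value of joint battery_lid above 1.7 rad and velocity of joint battery_lid between -0.05 and 0.05 rad/s and value of joint release_tab below 0.06 rad and distance of each of ferrule_pot, spare_relay, screwdriver from where it was at the start of the episode below 0.015 m); the robot touches nothing.
It fails at once if the power supply's button is pressed (value of joint test_button above 0.002 m).
It fails at once if the lid is gripped or forced (over 30 N) (contact force between the fingers and battery_lid above 30 N).
It fails at once if a loose thing is lifted, knocked over or pushed away (distance of any of ferrule_pot, spare_relay, screwdriver from where it was at the start of the episode above 0.02 m or angle between any of ferrule_pot, spare_relay's own z axis and vertical above 0.4 rad).
It also fails if it takes over 38 s, if anything falls off the work surface, if the arm or the gripper's body presses on something with over 40 N, if the wrist force passes 120 N, or if a joint passes its speed limit or range.

### The arm

A 7-joint arm with a two-finger parallel gripper is mounted at the origin on the work surface. World frame = base frame: x ahead of the robot, y to its left, z up, the work surface at z = 0. Lengths are in m, angles in rad, forces in N, time in s.
With the tool pointing down it reaches from about 0.4 to 0.9 m from the base axis. Payload 5.5 kg.
Tool frame: the origin (TCP) lies midway between the tips of the shut fingers; the grasp point (between the pads) lies 19 mm behind it; z points along the fingers, y is the line along which they close (so a half turn about z gives the same grasp; the last joint's range is limited). The gripper opens to 85 mm and grips with 20 to 120 N. Pads are 22 mm wide; open, the fingers measure 114 mm over their backs; the gripper's body (76 mm by 85 mm) begins 54 mm behind the grasp point. The pads swing forward as they close: fully open they stand 13 mm farther back than shut.
Start: joints at [-1.037, 0.501, -0.427, 1.55, 0.221, 1.138, -0.21], TCP at [0.174, 0.626, 0.207] pointing down, gripper open.
Joint ranges: [-2.88, 2.88], [-0.31, 2.03], [-1.54, 1.56], [0.2, 2.42], [-1.41, 4.55], [0.19, 2.02], [-2.57, 2.57]. Speed limits (rad/s): [2.57, 2.57, 3.14, 3.14, 3.14, 3.14, 3.14].

### API

Orientations are given as a unit quaternion [x, y, z, w].
In Python, from plant import ctrl gives the robot as it stands. The module is installed in compiled form; this text tells all that it offers.
- The arm moves only by the tool move_arm, never from a script. Its argument "targets" is a list of rows, each a list of 7 numbers: the shift along the tool's x, y, z in m, then the turn, a rotation vector about the tool's x, y, z in degrees, then the closure, from 0 (fully open) to 1 (shut). A call has exactly 10 rows; each row shifts and turns the commanded pose from where the row before left it, along the tool's axes as they then stand; what a row does not reach is not made up. A row lasts 1/8 s, in which the tool goes at most 62.5 mm and 10.7 degrees, less where a joint would pass 70% of its speed; a pose out of reach is approached as far as the arm can. A call is refused whole if a number of a shift passes 0.0625 or a number of a turn 10.7, either way. A call with a gripper value outside its range is refused whole. The fingers move at their own pace and stop on an object; the grip force is fixed at half the most. Time passes only in rows, so rows that do not move let the fingers close, or fill a call up. It gives the time, the measured TCP pose, the force, the opening and the grip force at its end, in the units of the state.
- ctrl.get_state(): the state, without advancing time (a new reading comes with each control period).
- ctrl.camera(name): name is "side" or "top"; returns (picture, depth): 384x512x3 uint8, red, green, blue; 384x512 float32, m along the optical axis (not along the pixel's ray), 0 where there is no reading.
- ctrl.camera_params(name): a dict with "K" (3x3 intrinsics, pixels), "R" (3x3) and "t" (3): a world point X has camera coordinates R X + t. Camera axes: x right, y down, z forward; pixel columns grow to the right and rows downward; lengths in m; the calibration is good to about 2 mm. A picture is of the moment at which its call begins. camera_params takes no time and is no camera call.
- ctrl.hand_in(): hands the job in; it is judged then, once.
The state is a dict: "t": time; "joint_positions": joint angles; "qd": joint speeds; "effort": joint torques, N m; "position": TCP position; "tcp_rot": TCP orientation; "ft_force": force on the tool from outside, world axes, zero at the start; "wrist_torque": the same for the moment, N m; "gripper_width": finger opening in m; "finger_force": force on a finger pad.
Only numpy, scipy, OpenCV 4.12 (cv2) and the standard library are available. Lean on these libraries where they do the work, as an engineer would, in place of code of your own. Each camera call takes 0.05 s, during which the arm holds its last target. There are 200 camera calls.

## Working session

There is one attempt and no reset: what is moved stays moved. The work goes in short steps, Python scripts to look and compute and a tool call to move; the robot and the scene stay as the last step left them, time stands still between calls to the robot, and variables do not carry over. Pictures are saved under pics/ and viewed, at most 10 in all, crops included, and the job is handed in when it is done.

Besides the shell and the picture viewer there is one more tool, called after "Call:" by a JSON object that holds its "fn" and its "kwargs". move_arm: Moves the arm, as the interface text tells. Its arguments: {"type":"object","properties":{"targets":{"type":"array"}},"required":["targets"]}

```bash
mkdir -p pics
cat > h.py <<'E'
import numpy as np, cv2
from plant import ctrl
def pts(n):
    im,d=ctrl.camera(n); p=ctrl.camera_params(n); K,R,t=[np.array(p[k]) for k in("K","R","t")]
    v,u=np.mgrid[:384,:512]
    c=np.stack([(u-K[0,2])/K[0,0]*d,(v-K[1,2])/K[1,1]*d,d],-1)
    return im,d,(c-t)@R
E
python3 - <<'E'
from h import *
for n in("top","side"):
    im,d,X=pts(n); cv2.imwrite(f"pics/{n}0.png",im[:,:,::-1]); np.savez(f"{n}0.npz",im=im,d=d,X=X)
    p=ctrl.camera_params(n); print(n,-np.array(p["R"]).T@p["t"],np.round(p["R"],2).tolist())
s=ctrl.get_state();print(s)
E
```

```text
top [ 4.73600625e-01 -4.59935231e-04  7.25222049e-01] [[0.02, -1.0, -0.02], [-0.99, -0.02, -0.13], [0.13, 0.02, -0.99]]
side [0.30718247 0.4521836  0.47211387] [[-0.86, -0.52, 0.0], [-0.32, 0.52, -0.79], [0.41, -0.68, -0.61]]
{'t': 0.1, 'joint_positions': array([-1.03680681,  0.50177593, -0.42679458,  1.55137234,  0.22080817,
        1.13828564, -0.21030399]), 'qd': array([-3.28955185e-05, -2.43654729e-03, -2.72012362e-03, -2.16338313e-03,
       -1.29970939e-03,  1.05164316e-03,  7.21727013e-04]), 'effort': array([-1.12342517e-02, -5.70811701e+01, -5.83846673e+00, -2.81751573e+01,
        1.05292795e-02,  5.57260268e-03,  2.31697976e-05]), 'position': array([0.17373245, 0.62564616, 0.20603707]), 'tcp_rot': array([ 1.34960711e-01,  9.90850548e-01, -8.81273219e-04, -1.47050943e-04]), 'ft_force': array([-0.19772935, -0.85236829, -0.2164699 ]), 'wrist_torque': array([ 0.05671029, -0.0208202 , -0.00655995]), 'finger_force': 0.0, 'gripper_width': 0.08500887865870008}
```

View pics/top0.png

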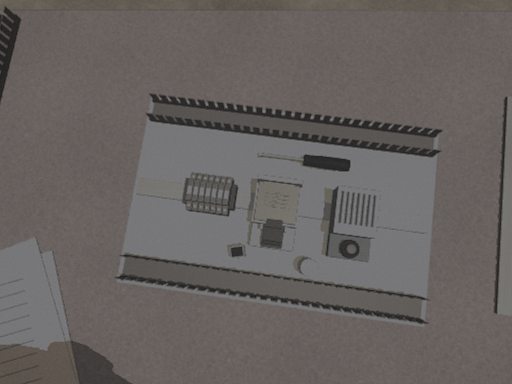

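View pics/side0.png

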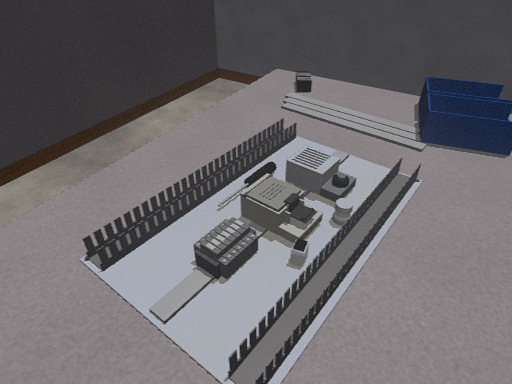

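The top view shows the battery module in the middle: lid at about (277,202), dark tab at (272,235). The relay is at (237,251), the jar at (308,267), the power supply button at (349,249) and the terminal row at (210,194).

Run:
```python
from h import *
a=np.load("top0.npz");im,X=a["im"],a["X"]
c=cv2.resize(im[165:285,225:325],None,fx=5,fy=5,interpolation=cv2.INTER_CUBIC)
cv2.imwrite("pics/crop.png",np.clip(c[:,:,::-1]*1.5,0,255).astype(np.uint8))
print("z map (mm) every 3px"); print((X[174:260:3,240:312:4,2]*1000).round().astype(int))
w=np.s_[165:225,240:315]; Z=X[w][...,2]; m=((Z>.062)&(Z<.076))
n,l,s,ce=cv2.connectedComponentsWithStats(m.astype(np.uint8)); k=1+s[1:,4].argmax(); P=X[w][l==k]
r=cv2.minAreaRect(P[:,:2].astype(np.float32)*1000); print("lid",r,cv2.boxPoints(r),np.median(P[:,2]))
# plate yaw by large white plate / ducts
Z=X[...,2]; m=(Z>.035)&(Z<.06); 
n,l,s,ce=cv2.connectedComponentsWithStats(m.astype(np.uint8))
for k in range(1,n):
    if s[k,4]>150:
        r=cv2.minAreaRect(X[l==k][:,:2].astype(np.float32)*1000); print(ce[k].round(),np.round(r[0]),np.round(r[1]),r[2])
for n_,(u,v) in dict(tab=(272,235),relay=(237,251),jar=(308,267),btn=(349,249)).items(): print(n_,X[v,u])
```

```text
z map (mm) every 3px
[[  2   4   1   4   3   5   3   2   3   3   4   2   5   3   2   3   5   2]
 [  4   4   3   5   2  70  69  69  69  68   2   5   1   4   3   4   4   5]
 [  5   4   4   4   2  68  70  68  69  70  68  68  69  69  69  69   3   6]
 [  5   3   5   3   5  69  70  68  69  70  69  38  68  69  69  68   6   5]
 [  3   2   3   6   3  67  71  69  70  68  69  69  70  69  68  71   5   4]
 [  3   3   4   5   4  68  68  69  68  69  68  68  70  67  68  61   3   3]
 [ 11  10  13   2  63  70  70  72  67  70  69  69  68  69  67  62   3   4]
 [ 11  11  13  13  64  67  68  70  68  70  70  69  73  68  71  67   4   3]
 [ 10  10   9   9  64  69  70  69  70  70  71  69  70  69  69  65   4   3]
 [ 11  10  12  10  65  69  71  70  71  69  69  69  69  70  68  65  11  12]
 [ 10  12  11  11  63  69  70  69  69  69  70  70  69  70  69  10  12  11]
 [ 12  10  13  11  70  68  69  68  70  70  69  68  68  68  69  11  13  12]
 [  6   4   4   2  69  68  67  70  70  68  68  67  70  69  71  11  13  11]
 [  2   3   2   7  70  69  69  70  71  72  69  70  69  68  69   9  12  11]
 [  2   4   3   4  68  69  70
[... 1050 characters left out ...]
   5   5   4   3   7   5   3   5   2  18  21]]
lid ((555.1759033203125, -19.188796997070312), (85.88253021240234, 92.3134765625), 83.06155395507812) [[504.16974  -56.23971 ]
 [595.8072   -67.39145 ]
 [606.18207   17.862118]
 [514.5446    29.013855]] 0.06891162486801113
[210. 194.] [571. 115.] [103.  75.] 82.7055892944336
[272. 237.] [489. -11.] [65. 43.] 83.03792572021484
[350. 248.] [ 469. -161.] [41. 39.] 22.152080535888672
[237. 252.] [459.  57.] [24. 28.] 7.995650768280029
[309. 267.] [432. -80.] [32. 32.] 44.69007110595703
tab [ 0.49145426 -0.0101705   0.05045197]
relay [0.45978572 0.05657108 0.04498432]
jar [ 0.43253605 -0.07906694  0.04899793]
btn [ 0.46776101 -0.15516936  0.05567179]
```

View pics/crop.png

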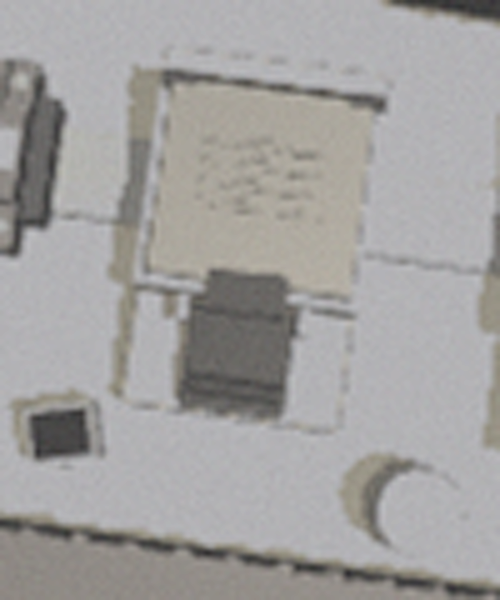

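```bash
cat >> h.py <<'E'
ax=np.array([.9927,-.1208,0]); ay=np.array([.1208,.9927,0])
def where(p):  # shift along module x,y,z from tcp to p
    s=ctrl.get_state(); d=np.asarray(p)-s["position"]; return np.round([d@ax*1e3,d@ay*1e3,d[2]*1e3],1)
def st():
    from scipy.spatial.transform import Rotation as R
    s=ctrl.get_state(); print(round(s["t"],2),s["position"].round(4),"F",s["ft_force"].round(1),"w",round(s["gripper_width"],3)); M=R.from_quat(s["tcp_rot"]).as_matrix()
    print("tool y yaw",np.degrees(np.arctan2(M[1,1],M[0,1])).round(2),"z",M[:,2].round(3))
E
python3 - <<'E'
from h import *
for n,w in(("top",np.s_[225:252,255:290]),("side",np.s_[190:235,280:325])):
    a=np.load(n+"0.npz");im,X=a["im"],a["X"]
    P=X[w].reshape(-1,3); C=im[w].reshape(-1,3).max(1)
    m=(P[:,2]>.045)&(P[:,2]<.062)&(C<110); T=P[m]; u,v=T@ax*1e3,T@ay*1e3
    print(n,"tab x",np.percentile(u,[1,99]),"y",np.percentile(v,[2,50,98]))
    k=(T[:,2]>.0545); print(k.sum(),"ridge x",np.percentile(u[k],[10,50,90]),"y",np.percentile(v[k],[2,50,98]))
    h=np.array([[b,np.median(T[(abs(u-b)<1.5),2])*1e3] for b in range(int(u.min()),int(u.max()),3) if (abs(u-b)<1.5).any()]);print(h.round(1).tolist())
a=np.load("top0.npz");im,X=a["im"],a["X"];P=X[170:240,240:315].reshape(-1,3);m=(P[:,2]>.066)&(P[:,2]<.072);P=P[m]
print("lid x",np.percentile(P@ax,[1,99])*1e3,"y",np.percentile(P@ay,[1,50,99])*1e3)
st()
E
```

```text
top tab x [466.03407798 507.63400637] y [28.54464505 48.00825006 67.80701096]
67 ridge x [472.3082358  475.34991442 502.63626358] y [26.09983962 47.30113497 70.39289634]
[[465.0, 51.4], [468.0, 51.4], [471.0, 52.5], [474.0, 55.2], [477.0, 55.0], [480.0, 51.6], [483.0, 51.8], [486.0, 51.4], [489.0, 51.5], [492.0, 51.2], [495.0, 51.7], [498.0, 52.0], [501.0, 51.8], [504.0, 52.6], [507.0, 57.8]]
side tab x [466.74410875 523.21088895] y [12.42388965 55.27858791 83.77251422]
159 ridge x [473.08550781 502.69688614 510.02777779] y [11.96197823 53.87821789 85.01485012]
[[466.0, 52.0], [469.0, 53.0], [472.0, 54.0], [475.0, 56.6], [478.0, 55.5], [481.0, 53.3], [484.0, 53.0], [487.0, 53.0], [490.0, 53.3], [493.0, 53.3], [496.0, 53.0], [499.0, 53.1], [502.0, 53.1], [505.0, 55.8], [508.0, 55.7], [511.0, 55.9], [520.0, 57.8], [523.0, 52.1]]
lid x [510.60243591 598.5887527 ] y [ 8.98192285 47.81840376 86.85399133]
0.1 [0.1737 0.6256 0.206 ] F [-0.2 -0.9 -0.2] w 0.085
tool y yaw 74.49 z [-0.001 -0.002 -1.   ]
```

Call:
{"fn": "move_arm", "kwargs": {"targets": [[0,0,0,0,0,-8.57,1],[-0.02,-0.033,0,0,0,0,1],[-0.029,-0.046,0,0,0,0,1],[-0.029,-0.046,0,0,0,0,1],[-0.029,-0.046,0,0,0,0,1],[-0.029,-0.046,0,0,0,0,1],[-0.029,-0.046,0,0,0,0,1],[-0.029,-0.046,0,0,0,0,1],[-0.029,-0.046,0,0,0,0,1],[-0.029,-0.046,0,0,0,0,1]]}}

```text
t: 1.35
position: [0.3759, 0.196, 0.207]
tcp_rot: [0.061, 0.998, 0.0, 0.0]
ft_force: [1.2, 0.1, -0.4]
gripper_width: 0.0003
finger_force: 0.0
```

Run:
```python
from h import *
st(); print(where(.4755*ax+.048*ay+[0,0,.0565]))
```

```text
1.35 [0.3759 0.196  0.207 ] F [ 1.2  0.1 -0.4] w 0.0
tool y yaw 83.06 z [ 0.  0. -1.]
[ 126.1 -192.  -150.5]
```

Call:
{"fn": "move_arm", "kwargs": {"targets": [[-0.025,-0.038,0,0,0,0,1],[-0.025,-0.038,0,0,0,0,1],[-0.025,-0.038,0,0,0,0,1],[-0.025,-0.038,0.01,0,0,0,1],[-0.025,-0.04,0.03,0,0,0,1],[-0.001,0,0.04,0,0,0,1],[0,0,0.03,0,0,0,1],[0,0,0.015,0,0,0,1],[0,0,0.005,0,0,0,1],[0,0,0,0,0,0,1]]}}

```text
t: 2.6
position: [0.4778, -0.0078, 0.0775]
tcp_rot: [0.06, 0.998, 0.0, 0.0]
ft_force: [0.7, -0.1, 0.0]
gripper_width: -0.0001
finger_force: 0.0
```

Run:
```python
from h import *
st(); print(where(.4755*ax+.048*ay+[0,0,.0565]))
im,d,X=pts("side"); c=cv2.resize(im[130:280,220:380],None,fx=4,fy=4,interpolation=cv2.INTER_CUBIC)
cv2.imwrite("pics/s1.png",np.clip(c[:,:,::-1]*1.3,0,255).astype(np.uint8))
```

```text
2.6 [ 0.4778 -0.0078  0.0775] F [ 0.7 -0.1  0. ] w -0.0
tool y yaw 83.07 z [ 0.001  0.    -1.   ]
[  0.2  -2.  -21. ]
```

View pics/s1.png

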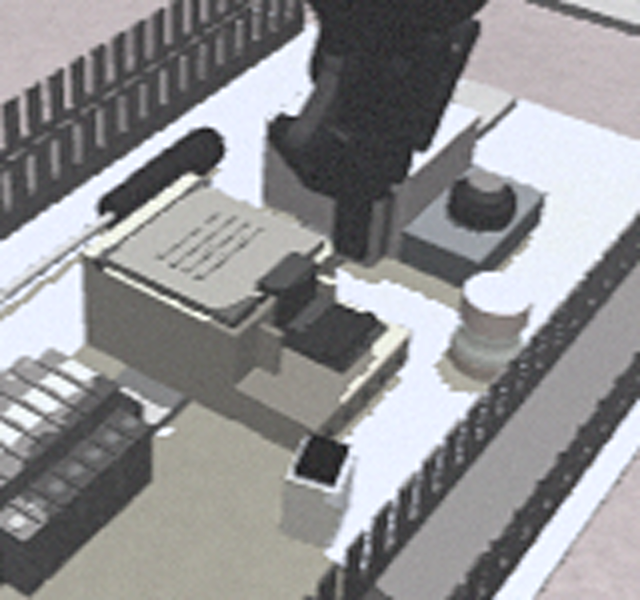

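The picture shows the shut fingertips near crop (365,260), over the dark paddle at about (335,330). I'll check by projection before pressing.

Run:
```python
from h import *
p=ctrl.camera_params("side"); K,R,t=[np.array(p[k]) for k in("K","R","t")]
f=lambda X:(lambda c:(K@c)[:2]/c[2])(R@X+t)
g=lambda X:((f(X)-[220,130])*4).round()
r=.4755*ax+.048*ay+[0,0,.0565]
print("tcp",g(ctrl.get_state()["position"]),"ridge",g(r),"ends",g(r+.018*ay),g(r-.018*ay))
im,d,X=pts("side"); 
m=(X[...,2]>.07)&(X[...,2]<.10)&(np.linalg.norm(X[...,:2]-r[:2],axis=-1)<.08)&(im.max(-1)<90)
P=X[m]-r; u,v=P@ax*1e3,P@ay*1e3
for z in range(12,44,4):
    k=abs(P[:,2]*1e3-z)<2
    if k.any(): print(z,k.sum(),u[k].min().round(),u[k].max().round(),v[k].min().round(),v[k].max().round())
im,d,X=pts("top")
m=(X[...,2]>.06)&(np.linalg.norm(X[...,:2]-r[:2],axis=-1)<.03); P=X[m]-r;print(m.sum(),np.percentile(P[:,2],[0,5,50]))
```

```text
tcp [353. 295.] ridge [351. 329.] ends [330. 349.] [372. 309.]
12 9 28.0 67.0 -6.0 36.0
16 65 28.0 74.0 -13.0 42.0
20 46 29.0 42.0 -12.0 19.0
9748 [0.43347823 0.44086326 0.47578509]
```

Run:
```python
from h import *
s=ctrl.get_state(); print(s["t"],s["position"].round(4))
im,d,X=pts("side")
for v in range(180,206,2): print(v,[(tuple((((X[v,u]-s["position"])*1e3).round().astype(int)).tolist()),int(im[v,u].max())) for u in (304,307,310,313,316)])
c=cv2.resize(im[130:280,220:380],None,fx=4,fy=4,interpolation=cv2.INTER_CUBIC)
cv2.imwrite("pics/s2.png",np.clip(c[:,:,::-1]*1.3,0,255).astype(np.uint8))
```

```text
2.75 [ 0.4783 -0.0079  0.078 ]
180 [((6, 17, 60), 45), ((-8, 38, 78), 44), ((-9, 29, 72), 42), ((-8, 11, 61), 73), ((-10, 4, 58), 56)]
182 [((6, 15, 54), 42), ((2, 13, 55), 54), ((-5, 17, 60), 44), ((-8, 10, 56), 68), ((-11, 4, 54), 53)]
184 [((6, 15, 51), 41), ((0, 16, 53), 50), ((-5, 16, 55), 38), ((-8, 9, 52), 74), ((-11, 3, 49), 48)]
186 [((5, 15, 47), 46), ((0, 16, 49), 44), ((-6, 17, 52), 42), ((-9, 10, 48), 77), ((-11, 2, 44), 54)]
188 [((5, 15, 42), 42), ((0, 15, 44), 45), ((-5, 15, 46), 50), ((-8, 8, 43), 79), ((-11, 1, 40), 55)]
190 [((5, 15, 38), 41), ((-1, 15, 40), 43), ((-6, 14, 41), 42), ((-9, 10, 40), 75), ((-11, 0, 35), 64)]
192 [((4, 15, 34), 55), ((-2, 16, 37), 43), ((-6, 13, 37), 38), ((-10, 10, 36), 70), ((-11, -1, 30), 67)]
194 [((50, -102, -66), 108), ((1, 9, 27), 74), ((-4, 8, 29), 45), ((-10, 9, 32), 71), ((31, -124, -73), 121)]
196 [((49, -102, -71), 83), ((45, -108, -74), 132), ((-5, 9, 25), 101), ((33, -114, -73), 125), ((28, -117, -72), 130)]
198 [((47, -98, -73), 176), ((41, -99, -71), 160), ((37, -106, -74), 127), ((31, -108, -73), 130), ((25, -111, -73), 129)]
200 [((44, -92, -73), 194), ((39, -95, -73), 201), ((33, -98, -73), 204), ((28, -102, -74), 131), ((22, -105, -73), 203)]
202 [((42, -86, -73), 173), ((36, -88, -73), 198), ((31, -92, -73), 197), ((25, -94, -72), 197), ((20, -100, -74), 194)]
204 [((39, -79, -73), 155), ((34, -84, -74), 199), ((28, -86, -73), 200), ((22, -89, -73), 192), ((17, -93, -73), 195)]
```

View pics/s2.png

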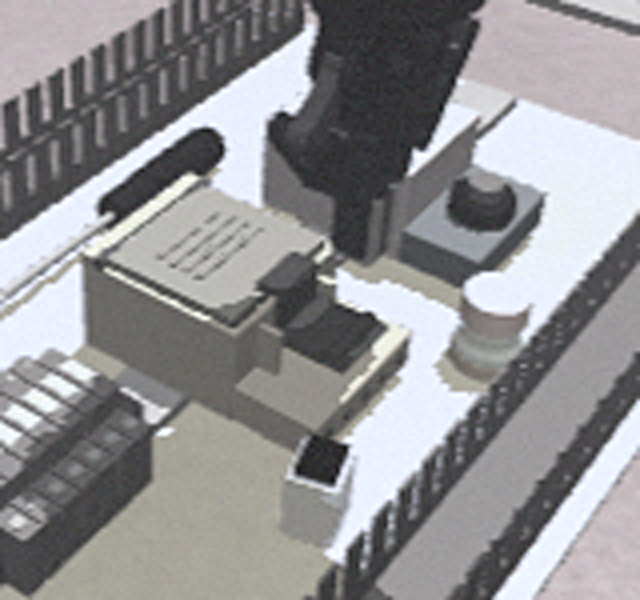

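The fingertips seen in depth end about 22–25 mm above the reported TCP, so I'll go down gently and let the force reading show where contact is.

Call:
{"fn": "move_arm", "kwargs": {"targets": [[0,-0.002,0.005,0,0,0,1],[0,0,0.005,0,0,0,1],[0,0,0.004,0,0,0,1],[0,0,0.002,0,0,0,1],[0,0,0.002,0,0,0,1],[0,0,0.002,0,0,0,1],[0,0,0.002,0,0,0,1],[0,0,0.001,0,0,0,1],[0,0,0,0,0,0,1],[0,0,0,0,0,0,1]]}}

```text
t: 4.05
position: [0.4772, -0.01, 0.054]
tcp_rot: [0.061, 0.998, 0.0, 0.0]
ft_force: [0.1, 0.1, -0.2]
gripper_width: 0.0001
finger_force: 0.0
```

Run:
```python
from h import *
st()
im,d,X=pts("side"); c=cv2.resize(im[130:280,220:380],None,fx=4,fy=4,interpolation=cv2.INTER_CUBIC)
cv2.imwrite("pics/s3.png",np.clip(c[:,:,::-1]*1.3,0,255).astype(np.uint8))
```

```text
4.05 [ 0.4772 -0.01    0.054 ] F [ 0.1  0.1 -0.2] w 0.0
tool y yaw 83.05 z [ 0.  0. -1.]
```

View pics/s3.png

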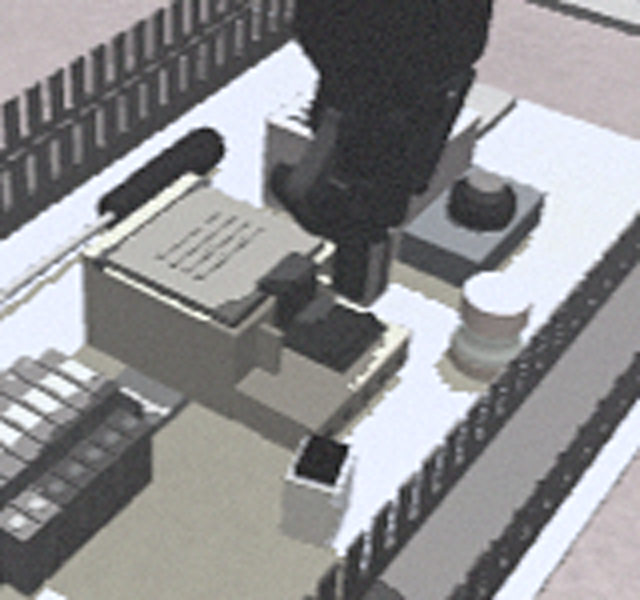

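The tip is at crop (360,305), still above the paddle, and there is no contact force at TCP z = 0.054. I'll keep going down.

Call:
{"fn": "move_arm", "kwargs": {"targets": [[0,0,0.003,0,0,0,1],[0,0,0.003,0,0,0,1],[0,0,0.002,0,0,0,1],[0,0,0.002,0,0,0,1],[0,0,0.002,0,0,0,1],[0,0,0.002,0,0,0,1],[0,0,0.002,0,0,0,1],[0,0,0.001,0,0,0,1],[0,0,0,0,0,0,1],[0,0,0,0,0,0,1]]}}

```text
t: 5.35
position: [0.4772, -0.01, 0.037]
tcp_rot: [0.061, 0.998, 0.0, 0.0]
ft_force: [0.6, 0.2, -0.2]
gripper_width: 0.0006
finger_force: 0.0
```

Call:
{"fn": "move_arm", "kwargs": {"targets": [[0,0,0.001,0,0,0,1],[0,0,0.001,0,0,0,1],[0,0,0.001,0,0,0,1],[0,0,0.001,0,0,0,1],[0,0,0.001,0,0,0,1],[0,0,0.001,0,0,0,1],[0,0,0.001,0,0,0,1],[0,0,0.001,0,0,0,1],[0,0,0,0,0,0,1],[0,0,0,0,0,0,1]]}}

```text
t: 6.6
position: [0.4768, -0.01, 0.0289]
tcp_rot: [0.061, 0.998, 0.0, -0.0]
ft_force: [-2.2, 0.6, 4.5]
gripper_width: -0.0003
finger_force: 1.6
```

Run:
```python
from h import *
st()
im,d,X=pts("side"); c=cv2.resize(im[130:280,220:380],None,fx=4,fy=4,interpolation=cv2.INTER_CUBIC)
cv2.imwrite("pics/s4.png",np.clip(c[:,:,::-1]*1.8,0,255).astype(np.uint8))
```

```text
6.6 [ 0.4768 -0.01    0.0289] F [-2.2  0.6  4.5] w -0.0
tool y yaw 83.06 z [-0.001  0.    -1.   ]
```

View pics/s4.png

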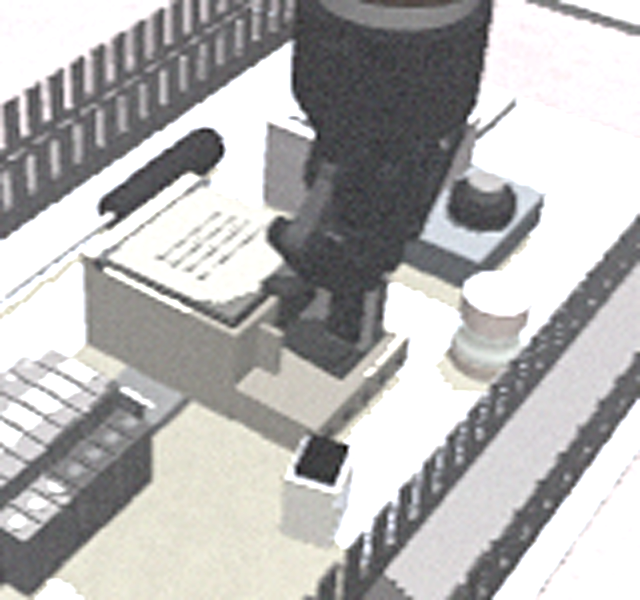

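The tips are touching the ridge at (355,330) with 4.5 N, so the finger length is about 22 mm shorter than the nominal TCP. I'll press on to the release.

Call:
{"fn": "move_arm", "kwargs": {"targets": [[0,0,0.001,0,0,0,1],[0,0,0.001,0,0,0,1],[0,0,0.001,0,0,0,1],[0,0,0.001,0,0,0,1],[0,0,0.001,0,0,0,1],[0,0,0,0,0,0,1],[0,0,0,0,0,0,1],[0,0,0,0,0,0,1],[0,0,0,0,0,0,1],[0,0,0,0,0,0,1]]}}

```text
t: 7.9
position: [0.4771, -0.01, 0.024]
tcp_rot: [0.061, 0.998, 0.0, -0.0]
ft_force: [-4.0, -0.3, 4.7]
gripper_width: 0.0002
finger_force: 2.4
```

```bash
cat >> h.py <<'E'
def lid():
    st()
    for n in("top","side"):
        im,d,X=pts(n); u,v,z=X@ax*1e3-589.5,X@ay*1e3-48,X[...,2]*1e3-66.5
        m=(u>-70)&(u<45)&(v>18)&(v<38)&(z>6)&(z<85)
        print(n,m.sum()); 
        if m.sum()>20:
            for b in range(10,85,10):
                k=m&(abs(z-b)<5)
                if k.sum()>3: print("  z",b,k.sum(),"x",np.percentile(u[k],[5,50,95]).round(1))
E
python3 -c "from h import *;lid()"
```

```text
7.9 [ 0.4771 -0.01    0.024 ] F [-4.  -0.3  4.7] w 0.0
tool y yaw 83.06 z [-0.  0. -1.]
top 156
  z 10 22 x [-6.8 -4.2 -2.1]
  z 20 22 x [-13.1  -9.9  -7.2]
  z 30 24 x [-18.4 -15.1 -12.5]
  z 40 30 x [-24.6 -21.9 -18. ]
  z 50 30 x [-30.9 -27.9 -25.1]
  z 60 27 x [-36.3 -33.9 -31.7]
side 77
  z 10 6 x [-9.8 -9.  -6.6]
  z 20 8 x [-15.2 -13.1 -11.2]
  z 30 9 x [-21.1 -20.3 -17.8]
  z 40 11 x [-27.5 -24.7 -23.5]
  z 50 12 x [-34.3 -32.3 -29.1]
  z 60 18 x [-39.9 -38.6 -36. ]
  z 70 13 x [-39.5 -37.3 -36. ]
```

The lid is up at about 1.05 rad. I'll rise off the tab and move forward to just in front of the lid.

Call:
{"fn": "move_arm", "kwargs": {"targets": [[0,0,-0.01,0,0,0,1],[0.003,0,-0.02,0,0,0,1],[0,0,-0.02,0,0,0,1],[0,0,-0.0135,0,0,0,1],[0,0,-0.005,0,0,0,1],[-0.015,0,0,0,0,0,1],[-0.02,0,0,0,0,0,1],[-0.015,0,0,0,0,0,1],[-0.008,0,0,0,0,0,1],[0,0,0,0,0,0,1]]}}

```text
t: 9.25
position: [0.5319, -0.0167, 0.092]
tcp_rot: [0.061, 0.998, -0.0, -0.0]
ft_force: [-0.7, -0.1, -0.1]
gripper_width: -0.0
finger_force: 0.0
```

Call:
{"fn": "move_arm", "kwargs": {"targets": [[-0.004,0,0,0,0,0,1],[-0.004,0,0,0,0,0,1],[-0.004,0,0,0,0,0,1],[-0.004,0,0,0,0,0,1],[-0.004,0,0,0,0,0,1],[-0.004,0,0,0,0,0,1],[-0.004,0,0,0,0,0,1],[-0.004,0,0,0,0,0,1],[-0.002,0,0,0,0,0,1],[0,0,0,0,0,0,1]]}}

```text
t: 10.5
position: [0.5657, -0.0208, 0.0924]
tcp_rot: [0.061, 0.998, 0.0, 0.0]
ft_force: [-0.9, 0.2, -0.6]
gripper_width: 0.0002
finger_force: 0.0
```

```bash
python3 -c "
from h import *;lid();print(where(.5895*ax+.048*ay+[0,0,.0665]))"
```

```text
10.5 [ 0.5657 -0.0208  0.0924] F [-0.9  0.2 -0.6] w 0.0
tool y yaw 83.05 z [ 0.  0. -1.]
top 0
side 192
  z 10 20 x [-4.4 -3.8 -3.1]
  z 20 25 x [-6.1 -5.3 -4.2]
  z 30 23 x [-7.9 -6.7 -5.8]
  z 40 25 x [-9.5 -8.5 -7.3]
  z 50 28 x [-11.  -10.4  -9.1]
  z 60 26 x [-12.9 -11.9 -10.9]
  z 70 35 x [-14.2 -13.  -11.2]
  z 80 10 x [-14.8 -11.5  -9.7]
[ 25.7   0.3 -25.9]
```

Call:
{"fn": "move_arm", "kwargs": {"targets": [[-0.003,0,0,0,0,0,1],[-0.003,0,0,0,0,0,1],[-0.003,0,0,0,0,0,1],[-0.003,0,0,0,0,0,1],[-0.003,0,0,0,0,0,1],[-0.002,0,0,0,0,0,1],[-0.002,0,0,0,0,0,1],[-0.001,0,0,0,0,0,1],[-0.001,0,0,0,0,0,1],[0,0,0,0,0,0,1]]}}

```text
t: 11.85
position: [0.5864, -0.0233, 0.0925]
tcp_rot: [0.061, 0.998, 0.0, 0.0]
ft_force: [-0.4, -0.3, -0.7]
gripper_width: -0.0004
finger_force: 0.0
```

```bash
python3 -c "
from h import *;lid();print(where(.5895*ax+.048*ay+[0,0,.0665]))"
```

```text
11.85 [ 0.5864 -0.0233  0.0925] F [-0.4 -0.3 -0.7] w -0.0
tool y yaw 83.06 z [ 0.  0. -1.]
top 0
side 263
  z 10 31 x [-2.1 -0.8  0.7]
  z 20 36 x [-0.2  1.1  2.1]
  z 30 36 x [1.6 2.7 3.8]
  z 40 33 x [3.  4.5 5.2]
  z 50 41 x [4.4 5.5 6.9]
  z 60 35 x [6.3 7.7 8.8]
  z 70 43 x [ 8.   9.4 11.7]
  z 80 8 x [ 9.6 10.8 13. ]
[  4.6   0.3 -26. ]
```

Call:
{"fn": "move_arm", "kwargs": {"targets": [[-0.001,0,0,0,0,0,1],[-0.001,0,0,0,0,0,1],[-0.001,0,0,0,0,0,1],[-0.0005,0,0,0,0,0,1],[-0.0005,0,0,0,0,0,1],[0,0,0,0,0,0,1],[0,0,0,0,0,0,1],[0,0,0,0,0,0,1],[0,0,0,0,0,0,1],[0,0,0,0,0,0,1]]}}

```text
t: 13.2
position: [0.5903, -0.0238, 0.0925]
tcp_rot: [0.061, 0.998, 0.0, 0.0]
ft_force: [-0.5, 0.3, -0.6]
gripper_width: -0.0001
finger_force: 0.0
```

```bash
python3 -c "
from h import *;lid();print(where(.5895*ax+.048*ay+[0,0,.0665]))"
```

```text
13.2 [ 0.5903 -0.0238  0.0925] F [-0.5  0.3 -0.6] w -0.0
tool y yaw 83.06 z [ 0.  0. -1.]
top 0
side 276
  z 10 31 x [-1.4 -0.1  1.5]
  z 20 37 x [0.4 2.4 3.8]
  z 30 38 x [3.4 4.9 6.3]
  z 40 39 x [6.  7.1 8.4]
  z 50 37 x [ 7.8  9.4 11.2]
  z 60 43 x [ 9.8 11.8 13.3]
  z 70 50 x [12.7 14.3 18.5]
[  0.7   0.3 -26. ]
```

Call:
{"fn": "move_arm", "kwargs": {"targets": [[-0.0005,0,0,0,0,0,1],[-0.0005,0,0,0,0,0,1],[-0.0005,0,0,0,0,0,1],[-0.0005,0,0,0,0,0,1],[0,0,0,0,0,0,1],[0,0,0,0,0,0,1],[0,0,0,0,0,0,1],[0,0,0,0,0,0,1],[0,0,0,0,0,0,1],[0,0,0,0,0,0,1]]}}

```text
t: 14.55
position: [0.5923, -0.024, 0.0925]
tcp_rot: [0.061, 0.998, -0.0, -0.0]
ft_force: [0.2, 0.9, -0.3]
gripper_width: 0.0
finger_force: 0.0
```

Call:
{"fn": "move_arm", "kwargs": {"targets": [[-0.0005,0,0,0,0,0,1],[-0.0005,0,0,0,0,0,1],[-0.0005,0,0,0,0,0,1],[0,0,0,0,0,0,1],[0,0,0,0,0,0,1],[0,0,0,0,0,0,1],[0,0,0,0,0,0,1],[0,0,0,0,0,0,1],[0,0,0,0,0,0,1],[0,0,0,0,0,0,1]]}}

```text
t: 15.8
position: [0.5934, -0.0242, 0.0924]
tcp_rot: [0.061, 0.998, 0.0, -0.0]
ft_force: [-4.3, 1.4, 0.9]
gripper_width: -0.0002
finger_force: 2.4
```

```bash
python3 -c "
from h import *;lid();print(where(.5895*ax+.048*ay+[0,0,.0665]))"
```

```text
15.8 [ 0.5934 -0.0242  0.0924] F [-4.3  1.4  0.9] w -0.0
tool y yaw 83.06 z [-0.001  0.    -1.   ]
top 0
side 281
  z 10 35 x [-1.1  0.7  1.9]
  z 20 40 x [1.5 3.3 5. ]
  z 30 40 x [4.7 6.5 7.6]
  z 40 36 x [ 7.5  9.  11.2]
  z 50 41 x [10.2 12.3 13.3]
  z 60 40 x [12.9 14.8 16.8]
  z 70 49 x [15.9 17.7 21.4]
[ -2.4   0.3 -25.9]
```

The stop is reached: 4 N, with a slope that gives about 1.85 rad. I'll back straight out and then rise.

Call:
{"fn": "move_arm", "kwargs": {"targets": [[0.003,0,0,0,0,0,1],[0.01,0,0,0,0,0,1],[0.02,0,0,0,0,0,1],[0.03,0,0,0,0,0,1],[0.03,0,-0.02,0,0,0,1],[0.02,0,-0.04,0,0,0,1],[0,0,-0.05,0,0,0,1],[0,0,-0.03,0,0,0,1],[0,0,0,0,0,0,1],[0,0,0,0,0,0,1]]}}

```text
t: 17.15
position: [0.4812, -0.0106, 0.232]
tcp_rot: [0.061, 0.998, -0.0, 0.0]
ft_force: [-0.5, -0.4, -0.9]
gripper_width: 0.0004
finger_force: 0.0
```

Run:
```python
from h import *
lid()
im,d,X=pts("side"); c=cv2.resize(im[130:280,220:380],None,fx=4,fy=4,interpolation=cv2.INTER_CUBIC)
cv2.imwrite("pics/s5.png",np.clip(c[:,:,::-1]*1.3,0,255).astype(np.uint8))
```

```text
17.15 [ 0.4812 -0.0106  0.232 ] F [-0.5 -0.4 -0.9] w 0.0
tool y yaw 83.05 z [ 0. -0. -1.]
top 0
side 283
  z 10 35 x [-1.3  0.9  2. ]
  z 20 39 x [1.2 3.7 4.9]
  z 30 38 x [4.5 6.2 7.7]
  z 40 42 x [ 7.   9.1 10.4]
  z 50 41 x [ 9.5 11.9 13.6]
  z 60 42 x [13.1 15.  16.1]
  z 70 46 x [16.3 18.  21.4]
```

View pics/s5.png

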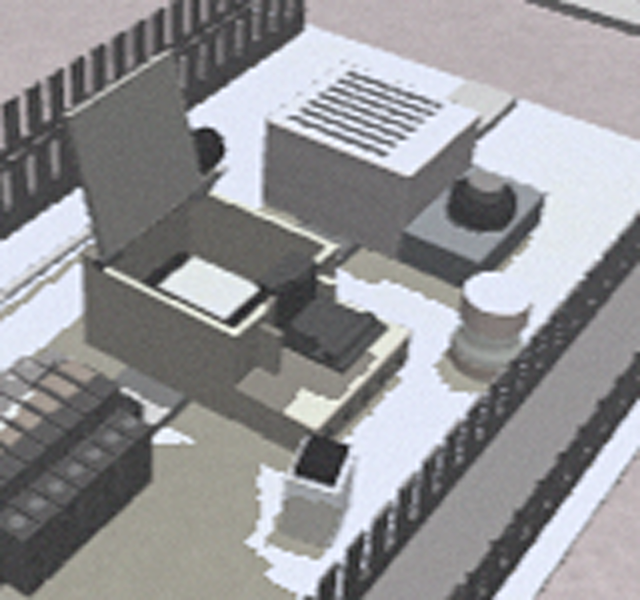

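The lid stands fully back (crop 140,150), the tab is up again (335,330), the jar (495,315) and relay (320,490) have not moved, and the hand is clear.

```bash
python3 -c "
from plant import ctrl;print(ctrl.hand_in())"
```

```text
the job is handed in; nothing more can be done
None
```

The battery module is open: I pressed the tab, the lid sprang up and was pushed back to its stop (about 1.85 rad), the hand is clear, and the job was handed in at about 17 s; no verdict was returned.

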